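Change baskets on the balance and hold the next one over the pan

ROBOT

A 6-joint arm with a two-finger parallel gripper is mounted at the origin on a cart in front of the work surface, level with it; the furniture and walls round the work are solid. World frame = base frame: x ahead of the robot, y to its left, z up, the work surface at z = 0. Lengths are in mm, angles in rad, forces in N, time in s.
With the tool pointing down it reaches from about 350 to 775 mm from the base axis. Payload 7.3 kg.
Tool frame: the origin (TCP) lies on the mounting face of the last link; the fingertips stand 178 mm ahead of it and the grasp point (between the pads) lies 159 mm ahead of it; z points along the fingers, y is the line along which they close (so a half turn about z gives the same grasp; the last joint's range is limited). The gripper opens to 92 mm and grips with 3 to 60 N. Pads are 19 mm wide; open, the fingers measure 130 mm over their backs; the gripper's body (75 mm by 190 mm) begins 47 mm behind the grasp point.
Start: joints at [1.088, 0.342, 1.524, -0, 1.275, -0.146], TCP at [173.474, 495.514, 404.741] pointing down, gripper open.
Joint ranges: [-2.53, 2.53], [-0.77, 2.02], [0.04, 2.7], [-1, 4.14], [0.28, 2.66], [-3.11, 3.11]. Speed limits (rad/s): [2.57, 2.57, 3.14, 3.14, 3.14, 3.14].

INTERFACE

Orientations are given as [roll, pitch, yaw] about the fixed x, y, z axes, in that order (R = Rz(yaw) Ry(pitch) Rx(roll)).
In Python, from plant import bot, vision gives the robot as it stands. The module is installed in compiled form; this text tells all that it offers.
- The arm moves only by the shell command python3 -m crank 'ROWS'. ROWS is a JSON list of rows, 1 to 5 of them, each of 5 numbers: the finger opening in mm, then dx, dy, dz in mm, then a turn about the tool's z in rad; each row is the pose to reach, as a shift and turn from the pose commanded when the command began, along the tool's axes at that moment; what a row does not reach only later rows make up. A row lasts 1/8 s, in which the tool goes at most 62.5 mm and 0.188 rad, less where a joint would pass 70% of its speed; a pose out of reach is approached as far as the arm can. The fingers move at their own pace and stop on an object; the grip force is fixed at half the most. Time passes only in rows, so rows that do not move let the fingers close. It prints the time, the measured TCP pose, the force, the opening and the grip force at its end.
- bot.get_obs(): the state, without advancing time (a new reading comes with each control period).
- vision.capture(name): name is "scene" or "top" or "wrist"; returns a dict with "color" (384x512x3 uint8, red, green, blue), "K" (3x3 intrinsics, pixels), "R" (3x3) and "t" (3): a world point X has camera coordinates R X + t. Camera axes: x right, y down, z forward; pixel columns grow to the right and rows downward; lengths in mm; the calibration is good to about 2 mm. A picture is of the moment at which its call begins. There is no depth.
- bot.close_job(): hands the job in; it is judged then, once.
The state is a dict: "time": time; "joint_positions": joint angles; "dq": joint speeds; "tau": joint torques, N m; "tool_pos": TCP position; "tcp_rot": TCP orientation; "contact_force": force on the tool from outside, world axes, zero at the start; "moment": the same for the moment, N m; "grip_width": finger opening in mm; "finger_force": force on a finger pad.
Only numpy, scipy, OpenCV 4.12 (cv2) and the standard library are available. Lean on these libraries where they do the work, as an engineer would, in place of code of your own. Each camera call takes 0.05 s, during which the arm holds its last target. There are 200 camera calls.

TASK

The blue-handled basket on the balance has been weighed: lift it out of the draught shield and hang it by its handle on the hook of the draining stand, its fitting still inside. Then carry the yellow-handled basket with its fitting over the glassware and down inside the shield, and finish while still holding it there, level, square with the pan and centred over it, about a centimetre above the pan, without its ever touching pan or shield, so that the empty balance can be zeroed before the load goes on. Leave the bottle, the beaker and the vial where they stand.

Things in the scene. Friction and masses are not known exactly. Their poses are not given: they have to be found in the camera images.
- balance: white laboratory balance, fixed, 144 mm wide (y), from 120 mm in front (-x, display side) to 74 mm behind the pan centre, 48 mm high. On top a clear draught shield, open above: inside 112 mm (x) by 84 mm (y), steel rim 116 mm above the cart. Origin on the cart under the pan centre; x from the display to the back, y left, z up
- pan_rest (a point): centre of the top face of the unloaded pan, 66 mm above the cart (the rim of the shield is 50 mm higher); axes as the balance. The pan is a flat steel plate 100 mm (x) by 72 mm (y), on a vertical spring
- pan (a joint): how far the pan is pressed down, in m: 0 when empty, about 0.001 under a basket (stiffness 1500 N/m with a preload of about 0.5 N), at most 0.004
- stand: fixed draining stand: grey base 74 mm (x) by 130 mm (y -87 to +43), 10 mm high; a 7 mm rod rises at y -74, bends over at 150 mm and runs along +y as a hook. Origin on the cart under the hook's seat; open upturned tip at +y, 34 mm past the seat; z up. Thread a handle over the tip moving towards -y, then lower it on to the seat; nothing is higher than the tip
- hook_seat (a point): the seat of the hook, the low place on the top of its rod, 150 mm above the cart, where the handle's top comes to hang; axes as the stand. The tip's top is 13 mm higher than the seat; behind the seat the rod rises 4 mm towards the post
- weighed_basket: loose steel wire basket, blue handle, about 0.1 kg, on the pan, long side along the balance's x. 84 mm (x) by 52 (y) by 34 outside. Stiff handle: two upright sleeves 14 mm wide (x), 58 mm over their outer faces (y), 44 to 88 mm up, on straps that lean in above 90 to a flat bar topping at 106. Pinch both sleeves across y; 20 to 30 N is ample. Origin: centre of underside, z up
- weighed_basket_loop (a point): underside of the middle of the blue handle's top bar, 103.5 mm above the basket's underside; the hook goes through below it along the basket's x (either way round)
- next_basket: steel wire basket with a yellow handle, loose, standing on the cart; same shape, size and axes as the weighed basket. Origin at the centre of the underside
- weighed_union: steel tube union, 18 x 39 x 20 mm, 0.05 kg, lying loose in the blue-handled basket. Origin at the centre of its underside as built
- next_union: the same kind of steel tube union, lying loose in the yellow-handled basket
- bottle: clear screw-cap bottle with blue cap, 56 mm across, 106 mm high, between the yellow-handled basket and the balance; origin at the centre of the underside
- beaker: clear 100 ml beaker, 51 mm across, 66 mm high, beside the bottle (the two may change places); origin at the centre of the underside
- vial: small capped vial, 19 mm across, 52 mm high, behind the bottle and beaker; origin at the centre of the underside

How it is judged (in metres and radians):
On the way, in this order (a step that is already met when the one before it is completed fails the run):
1. the blue-handled basket hangs by its handle on the hook, let go, and the pan is empty (x of weighed_basket_loop in the frame of stand between -0.012 and 0.012 m and y of weighed_basket_loop in the frame of stand between -0.03 and 0.035 m and z of weighed_basket_loop in the frame of hook_seat between -0.006 and 0.01 m and angle between weighed_basket's own z axis and vertical below 0.35 rad and contact force between weighed_basket and stand above 0.3 N and contact force between weighed_basket and the fingers below 0.05 N and linear speed of weighed_basket below 0.06 m/s and value of joint pan below 0.0004 m), for 0.2 s.
2. the yellow-handled basket has been lifted (height (world z) of next_basket above 0.1 m), for 0.1 s.
At the end, for the whole second after the job is handed in: Blue basket hangs free on the hook. Yellow basket held still, underside 4 to 30 mm over the empty pan, centred within 10 mm, square and level within 0.12 rad, touching neither pan nor shield, fingers off the balance. Fittings inside; bottle, beaker, vial within 30 mm of their places (all of step 1 and x of next_basket in the frame of pan_rest between -0.01 and 0.01 m and y of next_basket in the frame of pan_rest between -0.01 and 0.01 m and z of next_basket in the frame of pan_rest between 0.004 and 0.03 m and angle between the x axis of next_basket and the x axis of pan_rest, either way round below 0.12 rad and angle between next_basket's own z axis and vertical below 0.12 rad and contact force between each of next_basket, the fingers and balance below 0.05 N and contact force between next_basket and the fingers above 1 N and linear speed of next_basket below 0.03 m/s and x of weighed_union in the frame of weighed_basket between -0.045 and 0.045 m and y of weighed_union in the frame of weighed_basket between -0.03 and 0.03 m and z of weighed_union in the frame of weighed_basket between -0.005 and 0.04 m and x of next_union in the frame of next_basket between -0.045 and 0.045 m and y of next_union in the frame of next_basket between -0.03 and 0.03 m and z of next_union in the frame of next_basket between -0.005 and 0.04 m and distance of each of bottle, beaker, vial from where it was at the start of the episode below 0.03 m and angle between each of bottle, beaker, vial's own z axis and vertical below 0.3 rad); the arm keeps its last pose, push and grip.
It fails at once if the yellow-handled basket touches the pan or the shield (contact force between next_basket and balance above 0.5 N).
It fails at once if a fitting falls out of its basket (distance between weighed_union and weighed_basket above 0.08 m or distance between next_union and next_basket above 0.08 m).
It fails at once if the bottle, the beaker or the vial is knocked over or pushed away (distance of any of bottle, beaker, vial from where it was at the start of the episode above 0.03 m or angle between any of bottle, beaker, vial's own z axis and vertical above 0.5 rad).
It also fails if it takes over 59 s, if anything falls off the work surface, if the arm or the gripper's body presses on something with over 40 N, if the wrist force passes 120 N, or if a joint passes its speed limit or range.

## Working session

There is one attempt and no reset: what is moved stays moved. The work goes in short steps, Python scripts to look and compute and a shell command to move; the robot and the scene stay as the last step left them, time stands still between calls to the robot, and variables do not carry over. Pictures are saved under pics/ and viewed, at most 10 in all, crops included, and the job is handed in when it is done.

```bash
mkdir -p pics; python3 - <<'E'
from plant import bot, vision
import cv2,numpy as np
o=bot.get_obs(); print({k:np.round(v,3).tolist() for k,v in o.items()})
for n in ["scene","top"]:
    c=vision.capture(n); cv2.imwrite(f"pics/{n}0.png",c["color"][...,::-1]); print(n,c["K"].tolist(),np.round(c["R"],4).tolist(),np.round(c["t"],1).tolist())
a=[cv2.imread(f"pics/{n}0.png") for n in ["scene","top"]]
E
```

```text
{'time': 0.0, 'joint_positions': [1.088, 0.343, 1.525, -0.0, 1.275, -0.146], 'dq': [0.001, 0.001, 0.001, -0.0, -0.001, 0.0], 'tau': [-0.0, -43.125, -24.421, 0.072, 0.056, -0.0], 'tool_pos': [173.415, 495.393, 404.028], 'tcp_rot': [-3.14, -0.0, 2.805], 'contact_force': [-0.567, 0.472, 0.509], 'moment': [0.014, -0.005, 0.01], 'finger_force': 0.0, 'grip_width': 91.905}
scene [[405.80517830720163, 0.0, 260.9621587118721], [0.0, 405.80517830720163, 193.2882838932301], [0.0, 0.0, 1.0]] [[0.6729, -0.7397, -0.0092], [-0.5506, -0.4925, -0.674], [0.494, 0.4586, -0.7387]] [-331.0, 355.9, 749.5]
top [[387.0797610544961, 0.0, 255.5515670883628], [0.0, 387.0797610544961, 195.62637651588796], [0.0, 0.0, 1.0]] [[0.0174, -0.9998, -0.001], [-0.9866, -0.017, -0.162], [0.1619, 0.0038, -0.9868]] [-22.6, 505.2, 971.5]
```

View pics/scene0.png

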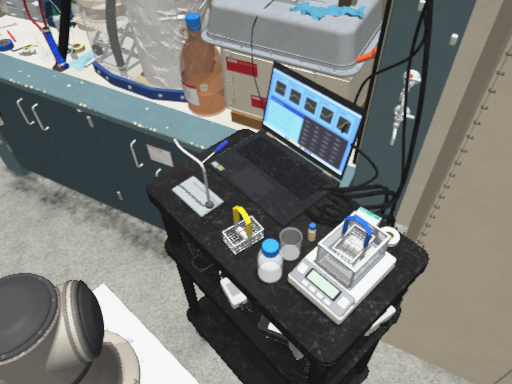

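View pics/top0.png

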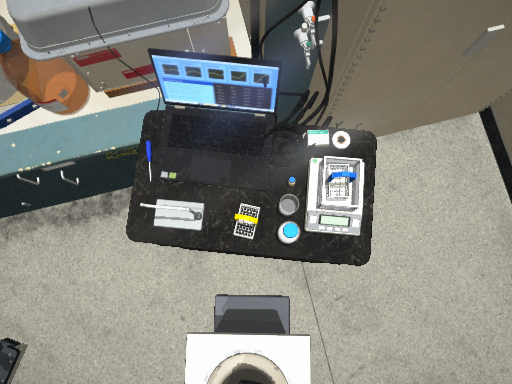

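The scene view shows the stand (200,190), the yellow basket (243,230), the bottle (270,260), the beaker (290,243), the vial (312,232) and the balance with the blue basket (352,245). In the top view they are at stand (180,214), yellow (246,220), bottle (288,231), beaker (288,205), vial (291,181) and blue (342,180). I'll enlarge both.

```bash
cat > h.py <<'E'
import cv2,numpy as np
def ray(c,u,v):
    K,R,t=map(np.array,(c["K"],c["R"],c["t"])); o=-R.T@t; d=R.T@np.linalg.inv(K)@[u,v,1.]; return o,d/np.linalg.norm(d)
def onz(c,u,v,z):
    o,d=ray(c,u,v); return o+d*(z-o[2])/d[2]
def tri(*rs):
    A=sum(np.eye(3)-np.outer(d,d) for o,d in rs); b=sum((np.eye(3)-np.outer(d,d))@o for o,d in rs); X=np.linalg.solve(A,b)
    return X,[round(float(np.linalg.norm((np.eye(3)-np.outer(d,d))@(X-o))),1) for o,d in rs]
def proj(c,X):
    p=np.array(c["K"])@(np.array(c["R"])@X+np.array(c["t"])); return p[:2]/p[2]
E
python3 - <<'E'
from plant import bot, vision
import cv2,numpy as np,pickle
from h import *
C={}
for n in ["scene","top"]: C[n]=vision.capture(n)
pickle.dump(C,open("c0.pkl","wb"))
for n,(x,y,w,h) in dict(top=(130,125,250,150),scene=(160,125,260,195)).items():
    im=C[n]["color"][y:y+h,x:x+w,::-1]; s=3.2 if n=="top" else 3
    cv2.imwrite(f"pics/{n}crop.png",cv2.resize(im,None,fx=s,fy=s,interpolation=cv2.INTER_CUBIC))
    hsv=cv2.cvtColor(C[n]["color"],cv2.COLOR_RGB2HSV)
    for nm,lo,hi in [("yel",(22,150,120),(32,255,255)),("blue",(104,170,80),(118,255,255)),("cap",(95,150,120),(106,255,255))]:
        k,l,st,ce=cv2.connectedComponentsWithStats(cv2.inRange(hsv,lo,hi))
        for i in range(1,k):
            if st[i,4]>15 and 120<ce[i][1]<300 and ce[i][0]>130:print(n,nm,st[i].tolist(),ce[i].round(1))
E
```

```text
top yel [234, 213, 24, 12, 122] [245.7 217.8]
top blue [146, 140, 6, 22, 97] [148.3 150.1]
top blue [329, 172, 27, 10, 131] [343.4 175.3]
top cap [342, 171, 8, 5, 31] [345.3 173.4]
top cap [290, 177, 5, 5, 21] [292. 179.]
top cap [283, 223, 15, 15, 163] [290.3 230.1]
scene yel [233, 205, 18, 19, 188] [240.4 213.5]
scene yel [246, 224, 6, 12, 47] [248.5 229.2]
scene blue [214, 140, 15, 13, 65] [220.9 146.1]
scene blue [343, 216, 28, 18, 164] [356.3 223.4]
scene blue [309, 223, 6, 6, 31] [311.6 225.5]
scene blue [364, 235, 6, 12, 35] [366.5 240.8]
scene blue [262, 247, 17, 10, 72] [269.7 252.7]
scene cap [261, 238, 18, 19, 273] [270.  247.1]
```

View pics/topcrop.png

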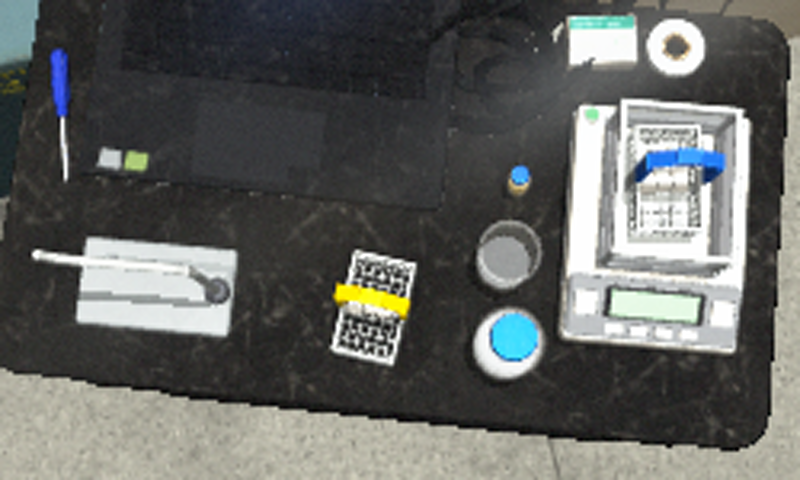

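View pics/scenecrop.png

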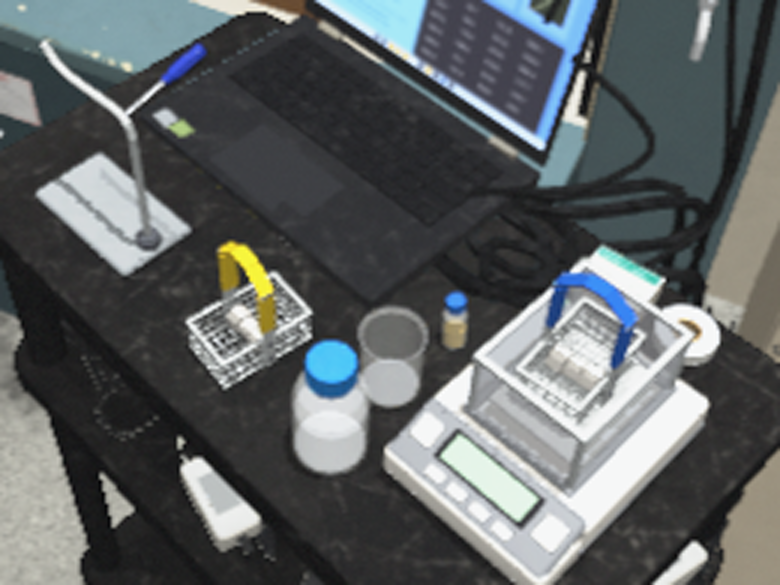

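The top crop shows the shield rim with corners at about (621,101), (749,106), (738,272) and (612,262), the LCD at (655,305), and the stand base with corners (85,237), (237,249), (231,336) and (77,322). The hook tip is at (37,255) and the yellow bar at (372,301). In the scene crop the hook tip is at (45,43), its bend at (130,115) and the post foot at (148,240).

```bash
python3 - <<'E'
import pickle
from h import *
C=pickle.load(open("c0.pkl","rb")); T,S=C["top"],C["scene"]
t=lambda u,v:(u/3.2+130-.35,v/3.2+125-.35); s=lambda u,v:(u/3+160-.33,v/3+125-.33)
P=lambda n,L,z:print(n,np.array([onz(T,*t(*p),z)[:2] for p in L]).round(0).tolist())
P("rim",[(621,101),(749,106),(738,272),(612,262)],116)
P("lcd",[(610,290),(703,296),(700,322),(607,317)],48)
P("balfront",[(560,338),(738,350)],20)
P("base",[(85,237),(237,249),(231,336),(77,322)],10)
P("postfoot",[(216,290)],10);P("hooktip",[(37,255)],160);P("bend",[(192,269)],148)
P("yelbasket",[(357,250),(416,260),(390,364),(332,353)],34)
P("bottlecap",[(515,335)],106);P("beaker rim",[(510,247)],66);P("vial",[(520,175)],52)
for n,a,b in [("tip",(37,255),(45,43)),("bend",(192,269),(132,118))]:print(n,tri(ray(T,*t(*a)),ray(S,*s(*b))))
def mask(c,lo,hi,box):
    m=cv2.inRange(cv2.cvtColor(c["color"],cv2.COLOR_RGB2HSV),lo,hi);x,y,w,h=box;k=np.zeros_like(m);k[y:y+h,x:x+w]=m[y:y+h,x:x+w];return k
for nm,lo,hi,bt,z in [("blue",(95,130,50),(120,255,255),(325,165,36,22),172),("yel",(20,120,80),(34,255,255),(228,205,36,30),104)]:
    m=mask(T,lo,hi,bt);r=cv2.minAreaRect(cv2.findNonZero(m));bx=cv2.boxPoints(r)
    print(nm,np.round(r[0],1),np.round(r[1],1),r[2],onz(T,*r[0],z).round(1),onz(T,*r[0],z-10).round(1),[onz(T,*p,z).round(0)[:2].tolist() for p in bx])
E
```

```text
rim [[594.0, -180.0], [592.0, -278.0], [463.0, -267.0], [469.0, -172.0]]
lcd [[456.0, -182.0], [452.0, -256.0], [431.0, -253.0], [434.0, -179.0]]
balfront [[419.0, -145.0], [411.0, -291.0]]
base [[498.0, 254.0], [490.0, 125.0], [416.0, 128.0], [426.0, 256.0]]
postfoot [[455.0, 142.0]]
hooktip [[461.0, 248.0]]
bend [[455.0, 138.0]]
yelbasket [[487.0, 23.0], [480.0, -25.0], [394.0, -5.0], [402.0, 42.0]]
bottlecap [[414.0, -100.0]]
beaker rim [[487.0, -99.0]]
vial [[548.0, -109.0]]
tip (array([460.22525695, 247.09348274, 163.90703841]), [0.5, 0.5])
bend (array([452.83176241, 137.28313387, 156.48440682]), [0.7, 0.7])
blue [342.5 176. ] [10. 27.] 90.0 [ 533.  -212.9  172. ] [ 535.2 -215.1  162. ] [[544.0, -182.0], [545.0, -244.0], [522.0, -244.0], [521.0, -182.0]]
yel [245.8 218.4] [24.1  7.2] 11.888657569885254 [438.7   8.6 104. ] [439.8   8.9  94. ] [[436.0, 39.0], [453.0, 36.0], [442.0, -22.0], [425.0, -19.0]]
```

```bash
cat >> h.py <<'E'
def go(o,x,y,gz,yaw):
    "tool-axes shift to bring grasp point to x,y,gz and tool yaw"
    from scipy.spatial.transform import Rotation as Ro
    Rm=Ro.from_euler("xyz",o["tcp_rot"]).as_matrix()
    d=Rm.T@(np.array([x,y,gz+159])-o["tool_pos"]); t=-(yaw-o["tcp_rot"][2]); t=(t+np.pi)%(2*np.pi)-np.pi
    print("d",d.round(1),"turn",round(t,3),"rows",round(np.linalg.norm(d)/62.5,1)); return d
E
python3 - <<'E'
from plant import bot
from h import *
go(bot.get_obs(),500,-222,255,3.09)
E
```

```text
d [-545.3 -569.2   -9.3] turn -0.285 rows 12.6
```

```bash
python3 -m crank '[[92,-43,-45,-2,-0.1],[92,-86,-90,-4,-0.285],[92,-129,-135,-5,-0.285],[92,-172,-180,-6,-0.285],[92,-215,-225,-9,-0.285]]'; python3 - <<'E'
from plant import bot
from h import *
go(bot.get_obs(),500,-222,255,3.09)
E
```

```text
time: 0.82
tool_pos: [300.1, 215.1, 413.6]
tcp_rot: [3.141, 0.001, 3.09]
contact_force: [1.3, 0.7, -0.2]
grip_width: 91.8
finger_force: 0.0
d [-2.220e+02 -4.263e+02 -4.000e-01] turn 0.0 rows 7.7
```

```bash
python3 -m crank '[[92,-28,-54,0,0],[92,-56,-108,0,0],[92,-84,-162,0,0],[92,-112,-216,0,0],[92,-140,-270,0,0]]' >/dev/null;  python3 -m crank '[[92,-28,-54,0,0],[92,-56,-108,0,0],[92,-82,-157,0,0],[92,-82,-157,0,0],[92,-82,-157,0,0]]'; python3 - <<'E'
from plant import bot,vision
from h import *
import pickle
o=bot.get_obs()
c=vision.capture("wrist");pickle.dump((c,o),open("w1.pkl","wb"));cv2.imwrite("pics/w1.png",c["color"][...,::-1])
R,t=np.array(c["R"]),np.array(c["t"]);print(R.round(3).tolist(),(-R.T@t).round(1),c["K"][0][0],o["tool_pos"])
E
```

```text
time: 2.08
tool_pos: [499.2, -220.7, 412.9]
tcp_rot: [3.14, -0.001, 3.089]
contact_force: [-0.4, 0.6, 0.4]
grip_width: 91.9
finger_force: 0.0
[[0.052, 0.999, 0.001], [0.963, -0.05, 0.266], [0.266, -0.013, -0.964]] [ 426.7 -217.   393.1] 335.5252998351335 [ 499.17975143 -220.67783177  412.93509413]
```

View pics/w1.png

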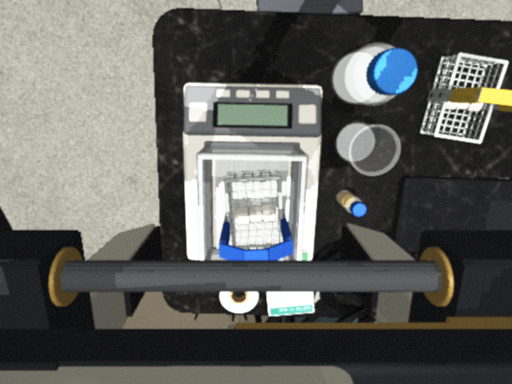

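The wrist view looks back towards the robot with image right as +y. The blue handle's bar is at about (257,254), with sleeves at x 222 and 292. The rim's front corners are at (198,152) and (307,155), and the balance front edge runs from (187,85) to (322,87).

```bash
python3 - <<'E'
import pickle
from h import *
c,o=pickle.load(open("w1.pkl","rb"))
P=lambda n,L,z:print(n,np.array([onz(c,*p,z)[:2] for p in L]).round(1).tolist())
P("rimfront",[(198,153),(307,155)],116);P("rimlow",[(190,258),(311,235)],116)
P("balfront top",[(186,85),(322,87)],46);P("balfront side",[(184,135),(321,137)],48)
m=cv2.inRange(cv2.cvtColor(c["color"],cv2.COLOR_RGB2HSV),(104,150,40),(125,255,255)); m[:210]=0;m[270:]=0;m[:,:200]=0;m[:,310:]=0
for r in range(215,266,4):
    x=np.flatnonzero(m[r]); print(r,len(x),(x.min(),x.max()) if len(x) else "", np.flatnonzero(np.diff(x)>3).tolist() and [int(x[i]) for i in np.flatnonzero(np.diff(x)>3)]+[int(x[i+1]) for i in np.flatnonzero(np.diff(x)>3)])
for col in range(222,296,8):
    y=np.flatnonzero(m[:,col]); print("c",col,(y.min(),y.max()) if len(y) else "")
cv2.imwrite("pics/w1c.png",cv2.resize(c["color"][140:280,170:330,::-1],None,fx=4,fy=4,interpolation=cv2.INTER_CUBIC))
E
```

```text
rimfront [[468.7, -262.7], [475.1, -172.2]]
rimlow [[563.8, -278.9], [547.1, -169.2]]
balfront top [[411.3, -279.8], [420.2, -145.6]]
balfront side [[459.8, -286.5], [469.1, -146.8]]
215 0  []
219 2 (np.int64(283), np.int64(284)) []
223 9 (np.int64(225), np.int64(286)) [228, 282]
227 11 (np.int64(224), np.int64(287)) [228, 282]
231 14 (np.int64(223), np.int64(289)) [228, 282]
235 15 (np.int64(222), np.int64(290)) [228, 283]
239 12 (np.int64(221), np.int64(288)) [227, 284]
243 20 (np.int64(221), np.int64(292)) [227, 280]
247 39 (np.int64(220), np.int64(292)) [235, 270]
251 73 (np.int64(220), np.int64(292)) []
255 67 (np.int64(220), np.int64(286)) []
259 51 (np.int64(227), np.int64(277)) []
263 0  []
c 222 (np.int64(232), np.int64(257))
c 230 (np.int64(246), np.int64(260))
c 238 (np.int64(248), np.int64(260))
c 246 (np.int64(250), np.int64(260))
c 254 (np.int64(250), np.int64(260))
c 262 (np.int64(250), np.int64(260))
c 270 (np.int64(247), np.int64(260))
c 278 (np.int64(244), np.int64(258))
c 286 (np.int64(222), np.int64(255))
c 294
```

View pics/w1c.png

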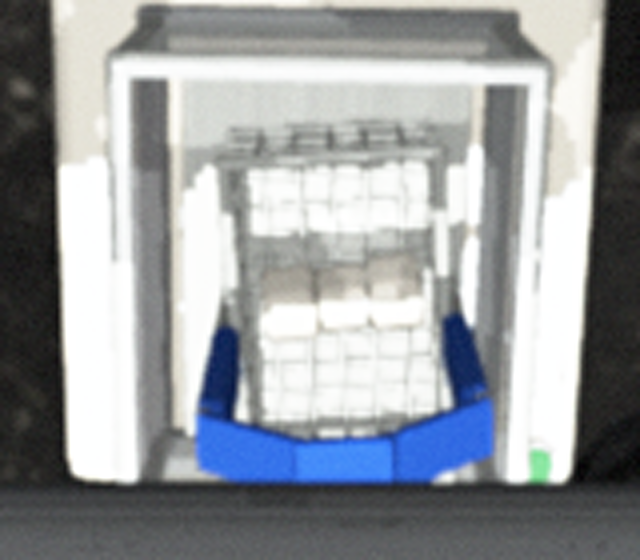

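```bash
python3 - <<'E'
import pickle
from h import *
c,o=pickle.load(open("w1.pkl","rb"))
for u,v,z in [(256.5,255.3,171),(244,255.3,171),(269,255,171),(219.5,249,155),(293,248,155),(219.5,249,158),(293,248,158),(197.2,154.5,116),(307,154.5,116)]: print(u,v,z,onz(c,u,v,z).round(1))
E
```

```text
256.5 255.3 171 [ 537.  -218.2  171. ]
244 255.3 171 [ 536.5 -227.3  171. ]
269 255 171 [ 537.2 -209.2  171. ]
219.5 249 155 [ 538.1 -246.7  155. ]
293 248 155 [ 540.2 -189.9  155. ]
219.5 249 158 [ 536.7 -246.3  158. ]
293 248 158 [ 538.8 -190.2  158. ]
197.2 154.5 116 [ 469.9 -263.5  116. ]
307 154.5 116 [ 474.6 -172.2  116. ]
```

```bash
python3 - <<'E'
from plant import bot
from h import *
go(bot.get_obs(),537,-218.2,143,3.085)
E
```

```text
d [-37.8   3.8 111.3] turn 0.005 rows 1.9
```

```bash
python3 -m crank '[[92,-38,4,10,0],[92,-38,4,50,0],[92,-38,4,90,0],[92,-38,4,111,0],[92,-38,4,111,0]]'; python3 -m crank '[[40,0,0,0,0],[40,0,0,0,0],[40,0,0,0,0],[40,0,0,0,0],[40,0,0,0,0]]'
```

```text
time: 2.75
tool_pos: [537.1, -217.4, 301.5]
tcp_rot: [3.14, -0.003, 3.091]
contact_force: [0.3, -0.2, -0.1]
grip_width: 91.6
finger_force: 0.0
time: 3.38
tool_pos: [537.7, -219.0, 302.7]
tcp_rot: [-3.142, 0.001, 3.09]
contact_force: [-0.4, 0.6, 1.3]
grip_width: 57.8
finger_force: 30.0
```

```bash
python3 -m crank '[[40,0,0,-15,0],[40,0,0,-40,0],[40,0,0,-70,0],[40,0,0,-100,0],[40,0,0,-120,0]]'; python3 - <<'E'
from plant import bot,vision
from h import *
import pickle
o=bot.get_obs();go(o,461,308,o["tool_pos"][2]-159,1.52)
c=vision.capture("wrist");pickle.dump((c,o),open("w2.pkl","wb"));cv2.imwrite("pics/w2.png",c["color"][...,::-1])
E
```

```text
time: 4.0
tool_pos: [537.5, -219.0, 424.9]
tcp_rot: [-3.141, 0.002, 3.09]
contact_force: [-0.3, 1.5, -2.2]
grip_width: 58.1
finger_force: 30.0
d [103.7 522.3  -0.7] turn 1.57 rows 8.5
```

View pics/w2.png

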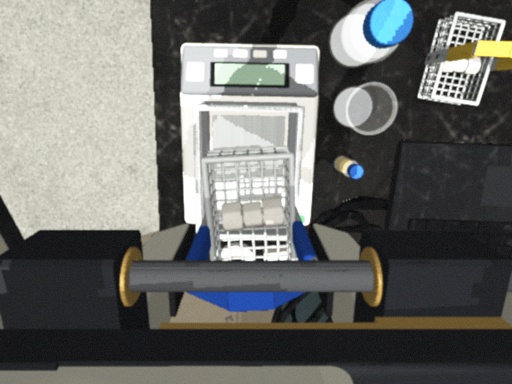

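The blue basket is out of the shield, level, with its union inside at about (250,212).

```bash
python3 -m crank '[[40,6,30,0,0.1],[40,17,83,0,0.26],[40,28,137,0,0.44],[40,39,192,0,0.62],[40,50,247,0,0.8]]'; python3 - <<'E'
from plant import bot
from h import *
o=bot.get_obs();go(o,461,308,o["tool_pos"][2]-159,1.515)
E
```

```text
time: 4.68
tool_pos: [500.5, 28.2, 422.6]
tcp_rot: [3.141, -0.0, 2.296]
contact_force: [0.2, 0.7, -2.0]
grip_width: 58.1
finger_force: 30.0
d [235.6 156.    0. ] turn 0.781 rows 4.5
```

```bash
python3 -m crank '[[40,42,28,0,0.15],[40,90,60,0,0.32],[40,140,93,0,0.49],[40,190,126,0,0.66],[40,236,156,0,0.781]]'; python3 -m crank '[[40,0,0,0,0],[40,0,0,0,0]]'; python3 - <<'E'
from plant import bot,vision
from h import *
import pickle
o=bot.get_obs();go(o,461,308,143-66+69.5+0,1.515)
c=vision.capture("wrist");pickle.dump((c,o),open("w3.pkl","wb"));cv2.imwrite("pics/w3.png",c["color"][...,::-1])
E
```

```text
time: 5.3
tool_pos: [459.5, 306.6, 422.7]
tcp_rot: [3.141, 0.0, 1.515]
contact_force: [1.3, 0.0, -2.1]
grip_width: 58.1
finger_force: 30.0
time: 5.55
tool_pos: [459.8, 305.1, 422.2]
tcp_rot: [-3.141, 0.001, 1.523]
contact_force: [0.3, -0.7, -1.6]
grip_width: 58.0
finger_force: 30.0
d [  3.1   1.1 116.7] turn 0.008 rows 1.9
```

View pics/w3.png

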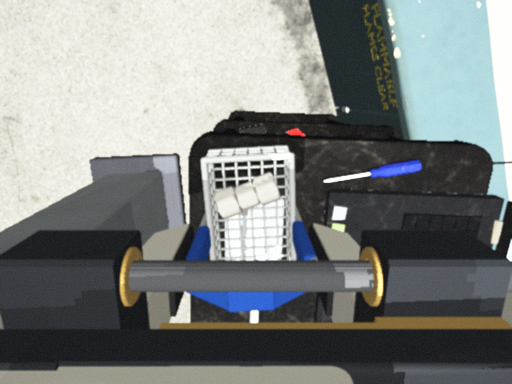

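The blue bar is centred at about column 251. The hook rod shows below it at about (254,317), lined up with the handle opening.

```bash
python3 - <<'E'
import pickle
from h import *
c,o=pickle.load(open("w3.pkl","rb"))
im=c["color"][300:330,235:275].astype(int).sum(2); 
for r in range(308,323,2):
    x=np.flatnonzero(c["color"][r,235:275].min(1)>130)+235; print(r,x.min() if len(x) else 0,x.max() if len(x) else 0)
for v in (312,318): print(onz(c,254,v,162).round(1))
for u,v in [(228,298),(272,298)]:print(onz(c,u,v,423-134+2.5).round(1))
E
python3 -m crank '[[40,3,0,20,0],[40,3,0,55,0],[40,3,0,90,0],[40,3,0,113,0],[40,3,0,113,0]]'
```

```text
308 0 0
310 251 257
312 250 258
314 250 258
316 250 258
318 250 258
320 249 258
322 250 257
[457.  205.5 162. ]
[456.7 199.7 162. ]
[450.5 304.4 291.5]
[467.  303.6 291.5]
time: 6.22
tool_pos: [460.3, 306.5, 308.1]
tcp_rot: [-3.138, 0.002, 1.519]
contact_force: [0.4, -0.2, -1.8]
grip_width: 58.2
finger_force: 30.0
```

```bash
python3 -m crank '[[40,-15,1,0,0],[40,-35,2,0,0],[40,-58,3,0,0],[40,-80,3,0,0],[40,-93,3,0,0]]'; python3 -m crank '[[40,0,0,8,0],[40,0,0,16,0],[40,0,0,19,0],[40,0,0,19,0]]';  python3 - <<'E'
from plant import bot,vision
from h import *
a=vision.capture("scene")["color"][110:230,150:290,::-1]
b=vision.capture("top")["color"][170:260,120:225,::-1]
cv2.imwrite("pics/s4.png",np.hstack([cv2.resize(a,(560,480)),cv2.resize(b,(240,206)).repeat(1,0) if 0 else cv2.copyMakeBorder(cv2.resize(b,(240,206)),0,274,0,0,0)]))
E
```

```text
time: 6.85
tool_pos: [458.5, 213.2, 310.4]
tcp_rot: [3.14, -0.0, 1.519]
contact_force: [-1.2, 0.6, -1.7]
grip_width: 57.9
finger_force: 30.0
time: 7.35
tool_pos: [458.4, 215.6, 290.0]
tcp_rot: [-3.141, 0.0, 1.522]
contact_force: [-0.7, 0.2, -1.9]
grip_width: 57.8
finger_force: 30.0
```

View pics/s4.png

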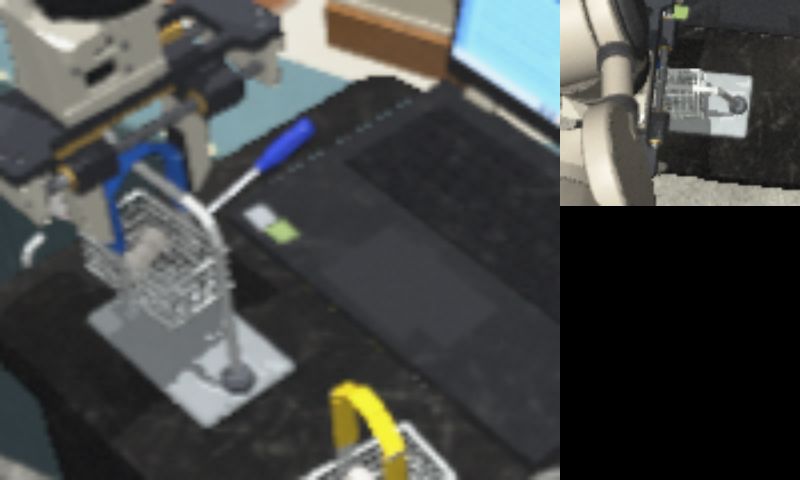

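The rod runs through the blue handle under its bar at about (170,180). The weight is still on the gripper, so I'll lower until it transfers.

```bash
python3 -m crank '[[40,0,0,2,0],[40,0,0,4,0],[40,0,0,4,0],[40,0,0,4,0]]'; python3 -m crank '[[40,0,0,2,0],[40,0,0,2,0],[40,0,0,2,0]]'
```

```text
time: 7.95
tool_pos: [458.5, 215.1, 286.5]
tcp_rot: [3.141, -0.0, 1.521]
contact_force: [-0.1, -0.5, -2.9]
grip_width: 58.0
finger_force: 30.0
time: 8.32
tool_pos: [458.5, 215.1, 284.5]
tcp_rot: [-3.142, -0.0, 1.521]
contact_force: [1.2, 0.0, -0.3]
grip_width: 58.0
finger_force: 30.0
```

```bash
python3 -m crank '[[40,0,0,1,0],[40,0,0,1,0],[40,0,0,1,0]]'; python3 -m crank '[[66,0,0,0,0],[76,0,0,0,0],[92,0,0,0,0],[92,0,0,0,0],[92,0,0,0,0]]'
```

```text
time: 8.7
tool_pos: [458.6, 215.1, 284.0]
tcp_rot: [3.141, -0.0, 1.521]
contact_force: [-2.3, 0.1, 5.5]
grip_width: 57.8
finger_force: 30.0
time: 9.32
tool_pos: [458.5, 215.1, 283.4]
tcp_rot: [-3.141, -0.0, 1.521]
contact_force: [0.1, 1.0, -0.0]
grip_width: 91.5
finger_force: 0.0
```

```bash
python3 -m crank '[[92,0,0,-10,0],[92,0,0,-40,0],[92,0,0,-80,0],[92,0,0,-115,0],[92,0,0,-135,0]]'; python3 - <<'E'
from plant import bot,vision
from h import *
o=bot.get_obs();go(o,395,20,260,2.94)
a=vision.capture("scene")["color"][110:230,150:290,::-1]
cv2.imwrite("pics/s5.png",cv2.resize(a,(560,480)))
E
```

```text
time: 9.95
tool_pos: [458.4, 215.1, 421.3]
tcp_rot: [3.138, -0.001, 1.521]
contact_force: [-0.4, -0.8, -0.0]
grip_width: 91.4
finger_force: 0.0
d [-198.   -53.6    1.9] turn -1.419 rows 3.3
```

View pics/s5.png

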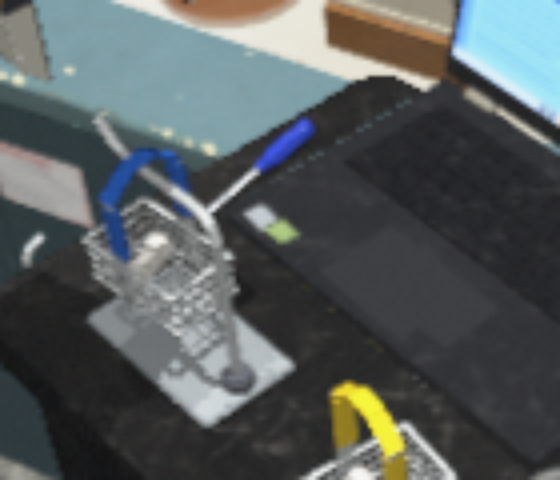

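The blue basket hangs freely on the hook with its union inside. That was the tenth and last picture, so from here I measure with masks only. Next I go over the yellow basket.

```bash
python3 -m crank '[[92,-30,-8,0,-0.18],[92,-70,-18,1,-0.36],[92,-110,-28,1,-0.54],[92,-150,-40,1,-0.72],[92,-180,-50,2,-0.9]]'; python3 - <<'E'
from plant import bot
from h import *
go(bot.get_obs(),385,20,260,2.94)
E
```

```text
time: 10.62
tool_pos: [398.8, 36.6, 416.5]
tcp_rot: [3.141, 0.0, 2.426]
contact_force: [-0.3, 0.0, -1.0]
grip_width: 92.1
finger_force: 0.0
d [ -0.5 -21.6  -2.5] turn -0.514 rows 0.3
```

```bash
python3 -m crank '[[92,0,-8,0,-0.18],[92,0,-20,0,-0.36],[92,0,-22,-2,-0.514],[92,0,-22,-2,-0.514],[92,0,-22,-2,-0.514]]'; python3 - <<'E'
from plant import bot,vision
from h import *
import pickle
o=bot.get_obs();c=vision.capture("wrist");pickle.dump((c,o),open("w4.pkl","wb"))
m=cv2.inRange(cv2.cvtColor(c["color"],cv2.COLOR_RGB2HSV),(18,150,70),(34,255,255))
k,l,st,ce=cv2.connectedComponentsWithStats(m)
for i in range(1,k):
    if st[i,4]>15: print(st[i].tolist(),ce[i].round(1),onz(c,*ce[i],105).round(1))
i=1+st[1:,4].argmax();x,y,w,h,_=st[i]
for r in range(max(y-25,0),y+h+1,3):
    z=np.flatnonzero(m[r,x-10:x+w+10])+x-10; print(r,[(int(s[0]),int(s[-1])) for s in np.split(z,np.flatnonzero(np.diff(z)>3)+1) if len(s)])
print(c["color"][y:y+h:2,x+w//2].tolist())
E
```

```text
time: 11.25
tool_pos: [385.0, 21.4, 418.4]
tcp_rot: [3.141, -0.0, 2.932]
contact_force: [0.6, 0.1, -0.2]
grip_width: 91.6
finger_force: 0.0
[223, 213, 7, 16, 86] [226.6 220.5] [417.6  -8.7 105. ]
[273, 213, 7, 16, 81] [275.8 220.2] [426.8  36.2 105. ]
[222, 228, 6, 13, 18] [223.1 235.4] [431.5 -15.3 105. ]
[275, 228, 7, 13, 20] [279.6 234.4] [441.6  37.  105. ]
188 []
191 []
194 []
197 []
200 []
203 []
206 []
209 []
212 []
215 [(225, 229)]
218 [(224, 229)]
221 [(224, 229)]
224 [(223, 229)]
227 [(224, 228)]
[[139, 116, 49], [151, 126, 46], [162, 139, 55], [157, 129, 47], [161, 136, 52], [161, 138, 51], [216, 183, 71], [223, 191, 76]]
```

```bash
python3 - <<'E'
from h import *
import pickle
c,o=pickle.load(open("w4.pkl","rb"))
m=cv2.inRange(cv2.cvtColor(c["color"],cv2.COLOR_RGB2HSV),(15,70,70),(36,255,255))
for r in range(208,268,3):
    z=np.flatnonzero(m[r,200:300])+200; print(r,[(int(s[0]),int(s[-1])) for s in np.split(z,np.flatnonzero(np.diff(z)>3)+1) if len(s)>1])
for col in range(222,284,6):
    y=np.flatnonzero(m[200:275,col])+200; print(col,y.min() if len(y) else 0,y.max() if len(y) else 0,end="; ")
print(c["color"][225:265:3,251].tolist())
E
```

```text
208 []
211 []
214 [(225, 230), (272, 278)]
217 [(224, 230), (272, 278)]
220 [(223, 230), (273, 279)]
223 [(223, 230), (273, 280)]
226 [(222, 229), (274, 281)]
229 [(221, 235), (267, 282)]
232 [(222, 242), (261, 281)]
235 [(222, 281)]
238 [(222, 281)]
241 [(233, 270)]
244 []
247 []
250 []
253 []
256 []
259 []
262 []
265 []
222 224 239; 228 212 241; 234 229 243; 240 231 243; 246 233 243; 252 233 243; 258 233 243; 264 231 243; 270 229 241; 276 212 240; 282 229 230; [[255, 255, 255], [255, 255, 255], [255, 255, 255], [255, 255, 154], [255, 255, 170], [255, 255, 169], [255, 255, 167], [255, 255, 255], [38, 39, 37], [44, 43, 42], [53, 51, 50], [52, 47, 47], [54, 54, 55], [89, 94, 94]]
```

```bash
python3 - <<'E'
from h import *
import pickle
from plant import bot
c,o=pickle.load(open("w4.pkl","rb"))
a=onz(c,251.5,238.2,105.5);l,r=onz(c,221,229.5,91),onz(c,282.5,229,91)
print(a,l,r,(l+r)/2,np.linalg.norm(l-r),np.arctan2((r-l)[0],(r-l)[1]))
x,y=(a[:2]+o["tool_pos"][:2]*0)
go(bot.get_obs(),x,y,78,2.935)
E
```

```text
[439.61301464  10.40693689 105.5       ] [430.55744541 -18.28904711  91.        ] [442.59927249  40.94325197  91.        ] [436.57835895  11.32710243  91.        ] 60.44394803085583 0.2005650035100717
d [-55.7   0.5 181.4] turn -0.002 rows 3.0
```

```bash
python3 -m crank '[[92,-55,0,20,-0.008],[92,-55,0,80,-0.008],[92,-55,0,140,-0.008],[92,-55,0,182,-0.008],[92,-55,0,182,-0.008]]'; python3 -m crank '[[40,0,0,0,0],[40,0,0,0,0],[40,0,0,0,0],[40,0,0,0,0],[40,0,0,0,0]]';python3 -m crank '[[40,0,0,-20,0],[40,0,0,-55,0],[40,0,0,-95,0],[40,0,0,-135,0],[40,0,0,-170,0]]'; python3 - <<'E'
from plant import bot
from h import *
go(bot.get_obs(),445,-215,250,3.089)
E
```

```text
time: 11.92
tool_pos: [438.0, 10.3, 234.2]
tcp_rot: [-3.141, -0.007, 2.942]
contact_force: [-0.0, -1.0, 0.3]
grip_width: 91.6
finger_force: 0.0
time: 12.55
tool_pos: [439.1, 10.0, 237.2]
tcp_rot: [3.141, 0.002, 2.943]
contact_force: [-0.6, 0.5, 6.6]
grip_width: 57.6
finger_force: 30.0
time: 13.18
tool_pos: [438.6, 10.0, 407.9]
tcp_rot: [3.142, 0.0, 2.943]
contact_force: [0.1, 0.5, -1.7]
grip_width: 57.8
finger_force: 30.0
d [ -50.8 -219.3   -1.1] turn -0.146 rows 3.6
```

```bash
python3 - <<'E'
from plant import bot,vision
from h import *
import pickle
C={"top":vision.capture("top"),"scene":vision.capture("scene"),"w1":pickle.load(open("w1.pkl","rb"))[0],"w2":pickle.load(open("w2.pkl","rb"))[0]}
pickle.dump(C,open("c5.pkl","wb"))
X0=np.array([531,-222,116.]);a=-0.055;ex=np.array([np.cos(a),np.sin(a),0]);ey=np.array([-np.sin(a),np.cos(a),0])
for n,c in C.items():
    g=cv2.cvtColor(c["color"],cv2.COLOR_RGB2GRAY)
    def prof(ax,ot,offs,ss):
        out=0
        for of in offs:
            p=np.array([proj(c,X0+s*ax+of*ot) for s in ss],np.float32); out=out+cv2.remap(g,p[:,:1],p[:,1:],cv2.INTER_LINEAR)[:,0].astype(float)
        return (out/len(offs)).astype(int).tolist()
    print(n)
    for nm,ax,ot,r in [("x-",ex,ey,(-72,-45)),("x+",ex,ey,(45,72)),("y-",ey,ex,(-58,-32)),("y+",ey,ex,(32,58))]:
        print(nm,r[0],prof(ax,ot,range(-30,31,10) if nm[0]=="x" else (range(-45,46,10) if n in("top","scene") else range(-40,-9,6)),np.arange(r[0],r[1],1.5)))
E
```

```text
top
x- -72 [224, 180, 140, 134, 133, 133, 138, 153, 170, 204, 242, 250, 242, 233, 233, 233, 233, 233]
x+ 45 [134, 138, 151, 167, 174, 172, 164, 148, 152, 200, 240, 232, 159, 79, 55, 55, 56, 57]
y- -58 [41, 49, 80, 149, 228, 251, 249, 248, 249, 239, 190, 155, 160, 163, 160, 150, 133, 122]
y+ 32 [240, 240, 240, 240, 241, 243, 248, 251, 245, 200, 147, 142, 139, 134, 139, 138, 138, 169]
scene
x- -72 [185, 186, 186, 187, 186, 182, 167, 160, 193, 233, 244, 245, 240, 234, 231, 230, 230, 230]
x+ 45 [151, 157, 164, 173, 180, 176, 163, 163, 196, 231, 241, 236, 230, 224, 220, 215, 209, 203]
y- -58 [149, 161, 173, 182, 180, 169, 163, 187, 228, 244, 244, 232, 218, 215, 214, 214, 214, 214]
y+ 32 [187, 187, 186, 185, 185, 183, 194, 223, 240, 236, 184, 108, 57, 44, 44, 44, 44, 44]
w1
x- -72 [236, 215, 130, 129, 127, 125, 147, 161, 158, 216, 248, 249, 228, 215, 214, 214, 214, 207]
x+ 45 [78, 76, 79, 85, 88, 94, 95, 97, 98, 98, 97, 93, 90, 86, 78, 69, 99, 162]
y- -58 [59, 222, 247, 249, 250, 250, 250, 248, 219, 239, 249, 201, 150, 127, 128, 116, 113, 205]
y+ 32 [247, 184, 137, 125, 110, 128, 157, 227, 250, 225, 217, 243, 244, 244, 248, 251, 236, 76]
w2
x- -72 [140, 132, 112, 133, 232, 240, 219, 136, 148, 208, 241, 249, 243, 237, 212, 197, 201, 202]
x+ 45 [200, 182, 159, 158, 152, 123, 116, 129, 191, 232, 230, 228, 139, 72, 82, 127, 194, 213]
y- -58 [55, 165, 236, 243, 243, 241, 240, 234, 208, 225, 242, 204, 161, 138, 134, 132, 134, 186]
y+ 32 [215, 208, 159, 153, 157, 149, 160, 237, 243, 218, 209, 239, 243, 243, 244, 245, 240, 189]
```

```bash
python3 - <<'E'
from plant import bot
from h import *
o=bot.get_obs();go(o,533,-222,o["tool_pos"][2]-159,3.087)
E
```

```text
d [-137.6 -208.9    0.9] turn -0.144 rows 4.0
```

```bash
python3 -m crank '[[40,-20,-30,0,-0.03],[40,-52,-78,0,-0.08],[40,-85,-128,0,-0.13],[40,-117,-178,0,-0.144],[40,-138,-209,0,-0.144]]'; python3 -m crank '[[40,0,0,0,0],[40,0,0,0,0],[40,0,0,0,0]]'; python3 - <<'E'
from plant import bot,vision
from h import *
import pickle
o=bot.get_obs();go(o,533,-222,237.2+76-159,3.087);print(o["tool_pos"],o["tcp_rot"])
c=vision.capture("wrist");t=vision.capture("top");s=vision.capture("scene");pickle.dump((c,t,s,o),open("w6.pkl","wb"))
u=o["tool_pos"][2]-237.2
m=cv2.inRange(cv2.cvtColor(c["color"],cv2.COLOR_RGB2HSV),(15,70,70),(36,255,255));m[:180]=0
for r in range(180,330,6):
    z=np.flatnonzero(m[r,150:350])+150; L=[(int(q[0]),int(q[-1])) for q in np.split(z,np.flatnonzero(np.diff(z)>3)+1) if len(q)>2]
    if L: print(r,L)
R=np.array([[np.cos(.055),np.sin(.055)],[-np.sin(.055),np.cos(.055)]])
for p in [(0,25,105),(0,-25,105),(-7,0,106),(7,0,106),(7,29,88),(-7,29,88),(-7,29,44),(-42,26,34),(-42,-26,34)]: print(p,proj(c,np.array([*(o["tool_pos"][:2]+R@p[:2]),p[2]+u])).round(1))
# basket front edge (white/steel): gray columns
g=cv2.cvtColor(c["color"],cv2.COLOR_RGB2GRAY)
np.save("g6.npy",g)
E
```

```text
time: 13.9
tool_pos: [533.2, -224.7, 404.5]
tcp_rot: [3.141, -0.002, 3.085]
contact_force: [0.9, 1.4, -1.2]
grip_width: 57.5
finger_force: 30.0
time: 14.28
tool_pos: [532.7, -221.0, 406.3]
tcp_rot: [3.141, -0.001, 3.088]
contact_force: [0.3, -0.4, -0.9]
grip_width: 58.1
finger_force: 30.0
d [-0.5 -1.  93.1] turn 0.001 rows 1.5
[ 532.65918708 -221.01648711  406.25485446] [ 3.14094107e+00 -6.36254400e-04  3.08790206e+00]
228 [(199, 209), (293, 303)]
234 [(196, 209), (293, 306)]
240 [(192, 209), (293, 309)]
246 [(190, 208), (293, 311)]
252 [(187, 207), (295, 314)]
258 [(185, 206), (296, 316)]
294 [(192, 311)]
300 [(205, 297)]
306 [(217, 285)]
312 [(228, 273)]
324 [(160, 349)]
(0, 25, 105) [316.4 295.6]
(0, -25, 105) [184.9 295.4]
(-7, 0, 106) [250.7 280.5]
(7, 0, 106) [250.6 313.1]
(7, 29, 88) [317.3 287.5]
(-7, 29, 88) [319.1 258.2]
(-7, 29, 44) [303.3 221.3]
(-42, 26, 34) [297.9 155.2]
(-42, -26, 34) [203.5 155. ]
```

The wrist mask agrees with the projected basket geometry, so it is level and centred on the tool. Now I lower it into the shield.

```bash
python3 -m crank '[[40,0,-1,12,0],[40,0,-1,32,0],[40,0,-1,52,0],[40,0,-1,70,0],[40,0,-1,82,0]]'; python3 -m crank '[[40,0,0,5,0],[40,0,0,9,0],[40,0,0,9,0],[40,0,0,9,0],[40,0,0,9,0]]'; python3 - <<'E'
from plant import bot,vision
from h import *
import pickle
o=bot.get_obs();print("underside",o["tool_pos"][2]-237.2)
t=vision.capture("top");s=vision.capture("scene");C0=pickle.load(open("c0.pkl","rb"))
for n,c in (("top",t),("scene",s)):
    for nm,lo,hi in [("blue",(95,130,50),(125,255,255)),("yel",(18,90,80),(36,255,255))]:
        for tag,q in (("0",C0[n]),("1",c)):
            k,l,st,ce=cv2.connectedComponentsWithStats(cv2.inRange(cv2.cvtColor(q["color"],cv2.COLOR_RGB2HSV),lo,hi))
            print(n,nm,tag,[(st[i,4].item(),*ce[i].round(1).tolist()) for i in range(1,k) if st[i,4]>15 and 130<ce[i][1]<300 and 135<ce[i][0]<380])
E
```

```text
time: 15.05
tool_pos: [532.6, -222.9, 322.9]
tcp_rot: [3.141, -0.002, 3.087]
contact_force: [0.1, 0.3, -1.7]
grip_width: 57.7
finger_force: 30.0
time: 15.68
tool_pos: [532.9, -223.2, 315.8]
tcp_rot: [-3.141, 0.001, 3.087]
contact_force: [0.1, -0.8, 1.2]
grip_width: 57.8
finger_force: 30.0
underside 78.64852230010888
top blue 0 [(113, 148.4, 150.0), (159, 343.4, 175.1), (28, 292.2, 179.1), (169, 290.2, 230.0)]
top blue 1 [(113, 148.3, 150.1), (28, 291.5, 179.2), (153, 158.9, 206.6), (166, 290.3, 229.9)]
top yel 0 [(136, 245.7, 217.8)]
top yel 1 []
scene blue 0 [(88, 221.1, 145.6), (251, 358.1, 226.2), (43, 311.6, 225.0), (283, 270.0, 247.0)]
scene blue 1 [(52, 351.6, 143.0), (87, 221.1, 145.6), (183, 183.2, 156.7), (42, 311.5, 225.0), (276, 269.8, 247.2)]
scene yel 0 [(282, 242.2, 217.5)]
scene yel 1 [(33, 339.7, 197.3), (16, 341.1, 205.6), (94, 347.7, 222.2), (30, 366.8, 239.5)]
```

```bash
for i in 1 2 3; do python3 -m crank '[[40,0,0,0,0],[40,0,0,0,0]]' | grep -E "tool_pos|contact"; done; python3 - <<'E'
from h import *
import pickle
C=pickle.load(open("c0.pkl","rb"))
print(tri(ray(C["top"],158.9,206.6),ray(C["scene"],183.2,156.7)))
E
```

```text
tool_pos: [532.8, -223.1, 315.5]
contact_force: [0.8, 0.1, -0.7]
tool_pos: [532.9, -223.1, 315.4]
contact_force: [0.5, -0.4, -1.8]
tool_pos: [532.9, -223.1, 315.4]
contact_force: [-0.4, -0.2, -0.8]
(array([458.16758598, 217.48057361, 126.82693762]), [3.4, 3.4])
```

```bash
python3 -c "
from plant import bot
print(bot.close_job())"
```

```text
the job is handed in; nothing more can be done
None
```

I handed the job in with the blue basket hanging on the hook, its fitting inside, and the yellow basket held about 12 mm above the pan, level, square and within about 2 mm of centre. The bottle, beaker and vial were not touched as far as I could tell; I re-checked only the bottle and vial, and neither had moved. No verdict was returned.

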